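Charge a solar chronograph at the dimmer setting marked in green

TASK

Set the blue case holder, with the black chronograph clamped in it dial up, down flat in the middle of the white bed of the solar charging station, lengthwise along the bed, and let go without dropping it. Then swing the station's dimmer lever until it points straight at the green tab and leave it there. Leave the green and red tabs where they are and do not disturb the other things on the counter.

Things in the scene. Friction and masses are not known exactly. Their poses are not given: they have to be found in the camera images.
- holder: Loose blue nitrile-coated case holder, 100 (x) x 46 (y) x 26 (z) mm, about 0.2 kg, with two low steel jaws (to 32 mm) and a black 42 mm chronograph head (top at 38 mm) clamped dial up on the middle of its top. Origin: centre of the underside; x along its length, z up. Grip it across its 46 mm width on the blue sides. It starts on the left or the right.
- station: Fixed grey solar charging station, a 220 (x) x 360 (y) x 30 (z) mm housing; origin at the centre of its underside, yaw varies. Left half (+y): white bed with a black light bar at its +x end (30 x 120 mm, face 95 mm from the bed's centre, top 75 mm above the counter). Right half (-y): dimmer lever. The lever and tabs swing flat, about one common upright axis.
- bed_center (a point): Centre of the top surface of the white bed, 34 mm above the counter. The bed is 150 mm long along the station's x and 110 mm wide along its y, flat with no rim, standing 4 mm above the housing; axes parallel to the station's.
- lever_pivot (a point): Point on the upright hinge axis of the dimmer lever and both tabs, on the housing's top (30 mm above the counter); axes parallel to the station's.
- dimmer (a joint): Dimmer lever angle q (rad), 0 to 1.8, growing clockwise seen from above. The lever points from the pivot along (-cos(0.9-q), -sin(0.9-q)) in the station's x, y: 0 swung right (-y), 0.9 towards -x, 1.8 left towards the bed. It points at the green tab when q equals green_tab. Light friction (0.15 N m); it stays where it is left.
- knob_top (a point): Centre of the top of the lever's upright black cylindrical knob, 24 mm in diameter and 50 mm tall (from 47 to 97 mm above the counter), 90 mm from the hinge axis, at the end of a flat aluminium arm 16 mm wide and 10 mm thick that extends 10 mm past the knob's axis. Its x axis runs along the arm from knob to pivot.
- green_tab (a joint): Angle of the green setting tab (rad), same zero and sense as dimmer. The tab stays where it is unless pushed hard.
- green_tip (a point): Top of the middle of the flat green tab (34 mm along the radius, 14 mm wide, top 36 mm above the counter), 121 mm from the hinge axis, just outside the lever's sweep. Its x axis points at the hinge axis.
- red_tip (a point): The same point on the like red tab (upper limit mark; not the setting wanted).
- canister: Loose screw-top aluminium canister of spare cells, 72 mm in diameter, 92 mm tall; origin at the centre of its underside. Stands on the side where the holder is not. Bystander.
- dish: Loose pink glass dish, 100 mm wide, 30 mm tall; origin under its centre. Bystander.
- pliers: Loose steel spring bar pliers, about 140 mm long, lying beyond the station. Bystander.
- driver: Loose screwdriver, 150 mm long, lying on the left. Bystander.
- parts_tray: Loose white plastic parts tray with compartments, 110 x 150 x 25 mm, on the right. Bystander.
- watch_box: Loose black watch box, 90 x 90 x 60 mm, far right. Bystander.
There are look-alikes about, which are no part of the job. Of the things that look like the holder, take the one that is farthest from the robot's base at the start.

How it is judged:
By the outcome, as a careful person would: the job done as asked, in the order asked, and still so for the second after the job is handed in, with the robot touching nothing.
It also fails if it takes over 54 s, if anything falls off the work surface, if the arm or the gripper's body presses on something with over 40 N, if the wrist force passes 120 N, or if a joint passes its speed limit or range.

ROBOT

A 7-joint arm with a two-finger parallel gripper is mounted at the origin on the work surface. World frame = base frame: x ahead of the robot, y to its left, z up, the work surface at z = 0. Lengths are in m, angles in rad, forces in N, time in s.
With the tool pointing down it reaches from about 0.4 to 0.85 m from the base axis. Payload 10.4 kg.
Tool frame: the origin (TCP) lies at the very end of the fingers, on their centre line; the grasp point (between the pads) lies 19 mm behind it (manip.grip_point_offset is the distance from the TCP to the grasp point, in m); z points along the fingers, y is the line along which they close (so a half turn about z gives the same grasp; the last joint's range is limited). The gripper opens to 85 mm and grips with 20 to 120 N. Pads are 22 mm wide; open, the fingers measure 114 mm over their backs; the gripper's body (76 mm by 85 mm) begins 54 mm behind the grasp point. The pads swing forward as they close: fully open they stand 13 mm farther back than shut.
Start: joints at [-1.263, 0.332, -0.065, 1.46, 0.022, 1.35, -0.088], TCP at [0.203, 0.591, 0.231] pointing down, gripper open.
Joint ranges: [-2.6, 2.6], [-0.5, 2.12], [-1.47, 1.34], [0.16, 2.42], [-1.27, 4.41], [0.06, 2.06], [-2.6, 2.6]. Speed limits (rad/s): [2.22, 2.22, 2.79, 2.79, 3.14, 3.14, 3.14].

INTERFACE

Orientations are given as a unit quaternion [x, y, z, w].
In Python, from workcell import manip gives the robot as it stands. The module is installed in compiled form; this text tells all that it offers.
- The arm moves only by the tool step_arm, never from a script. Its argument "moves" is a list of rows, each a list of 7 numbers: the closure, from 0 (fully open) to 1 (shut), then the shift along the world's x, y, z in mm, then the turn, a rotation vector about the world's x, y, z in rad. In form: [[grip, tx, ty, tz, ax, ay, az], ...]. A call has 1 to 10 rows; each row is the pose to reach, as a shift and turn from the pose commanded when the call began; what a row does not reach only later rows make up. A row lasts 1/10 s, in which the tool goes at most 50 mm and 8.59 degrees, less where a joint would pass 70% of its speed; a pose out of reach is approached as far as the arm can. A call with a gripper value outside its range is refused whole. The fingers move at their own pace and stop on an object; "grip_force" is the grip in N (left out, the last holds). Time passes only in rows, so rows that repeat a pose let the fingers close. It gives the time, the measured TCP pose, the force, the opening and the grip force at its end, in the units of the state.
- manip.get_obs(): the state, without advancing time (a new reading comes with each control period).
- manip.camera(name): name is "scene" or "top" or "wrist"; returns a dict with "image" (400x640x3 uint8, blue, green, red), "K" (3x3 intrinsics, pixels), "rvec" (rotation vector, rad) and "tvec" (3), from world to camera coordinates, as OpenCV has them; the wrist camera has in their place "mount" (4x4, takes a point from camera to tool coordinates, whose origin is the TCP and whose axes are the flange's). Camera axes: x right, y down, z forward; pixel columns grow to the right and rows downward; lengths in m; the calibration is good to about 2 mm. A picture is of the moment at which its call begins: read the wrist's pose just before it. There is no depth.
- manip.hand_in(): hands the job in; it is judged then, once.
The state is a dict: "clock": time; "joint_pos": joint angles; "joint_velocities": joint speeds; "tau": joint torques, N m; "position": TCP position; "ee_rot": TCP orientation; "ft_force": force on the tool from outside, world axes, zero at the start; "torque": the same for the moment, N m; "grip_width": opening from 0.0 (shut) to 1.0 (fully open); "grasp_force": force on a finger pad.
Only numpy, scipy, OpenCV 4.12 (cv2) and the standard library are available. Lean on these libraries where they do the work, as an engineer would, in place of code of your own. Each camera call takes 0.05 s, during which the arm holds its last target. There are 200 camera calls.

## Working session

There is one attempt and no reset: what is moved stays moved. The work goes in short steps, Python scripts to look and compute and a tool call to move; the robot and the scene stay as the last step left them, time stands still between calls to the robot, and variables do not carry over. Pictures are saved under pics/ and viewed, at most 10 in all, crops included, and the job is handed in when it is done.

Besides the shell and the picture viewer there is one more tool, called after "Call:" in YAML: its name, and indented under it one key for each argument. step_arm: Moves the arm, as the interface text tells. Its arguments: {"type":"object","properties":{"moves":{"type":"array","items":{"type":"array","items":{"type":"number"}}},"grip_force":{"type":"number"}},"required":["moves"]}

```bash
mkdir -p pics; cat > h.py <<'E'
import numpy as np, cv2
from workcell import manip
from scipy.spatial.transform import Rotation as R
def grab(n,name=None):
    o=manip.get_obs(); c=manip.camera(n)
    if n=="wrist":
        T=np.eye(4);T[:3,:3]=R.from_quat(o["ee_rot"]).as_matrix();T[:3,3]=o["position"]
        M=T@np.array(c["mount"]); c["Rcw"]=M[:3,:3]; c["C"]=M[:3,3]
    else:
        r=cv2.Rodrigues(np.array(c["rvec"],float))[0]; c["Rcw"]=r.T; c["C"]=-r.T@np.array(c["tvec"],float).ravel()
    if name: cv2.imwrite(f"pics/{name}.png",c["image"]); np.savez(f"pics/{name}.npz",K=c["K"],Rcw=c["Rcw"],C=c["C"],image=c["image"])
    return c
def load(name): return dict(np.load(f"pics/{name}.npz"))
def ray(c,uv,z):
    uv=np.atleast_2d(np.array(uv,float)); p=np.c_[uv,np.ones(len(uv))]@np.linalg.inv(c["K"]).T@c["Rcw"].T
    return c["C"]+p*((z-c["C"][2])/p[:,2])[:,None]
def proj(c,P):
    q=(np.atleast_2d(P)-c["C"])@c["Rcw"]@c["K"].T; return q[:,:2]/q[:,2:]
E
python3 - <<'E'
from h import *
for n in("top","scene"):
    c=grab(n,n+"0");print(n,c["C"],c["Rcw"].tolist(),c["K"][0])
o=manip.get_obs();print(o)
E
```

```text
top [0.39436269 0.01556928 1.3080978 ] [[0.02127418527664582, -0.9928312854221368, 0.1176156780699007], [-0.9996784672131136, -0.022747984212124428, -0.011202294618733413], [0.013797508153827, -0.11733954108190682, -0.9929960024428258]] [398.36118371   0.         322.21041908]
scene [1.12235375 0.648911   1.02787116] [[-0.7317341150500576, 0.5061881774750787, -0.4564413586172566], [0.6815699581588055, 0.5382522686918805, -0.4957286428919021], [-0.005251381467103522, -0.673838277506184, -0.7388602024471109]] [435.7004467    0.         319.09913375]
{'clock': 0.1, 'joint_pos': array([-1.2625857 ,  0.33279766, -0.06471625,  1.4608467 ,  0.02162913,
        1.34991269, -0.08848308]), 'joint_velocities': array([ 1.46301754e-03, -8.34042596e-04,  3.14719702e-05, -2.27526172e-03,
       -4.18364774e-04,  1.42790854e-03,  4.99526895e-04]), 'tau': array([ 1.81786880e-03, -6.26739407e+01,  4.92426369e-02, -3.92426670e+01,
        1.63594022e-02,  6.85071063e-03, -1.20019050e-05]), 'position': array([0.20290029, 0.59079409, 0.23060751]), 'ee_rot': array([ 1.64623650e-01,  9.86356250e-01, -6.30654105e-04, -6.43034635e-05]), 'ft_force': array([ 0.07204096,  0.4633103 , -0.07783444]), 'torque': array([ 0.02106387, -0.02259661, -0.0480703 ]), 'grasp_force': 0.0, 'grip_width': 1.0019851367212804}
```

View pics/top0.png

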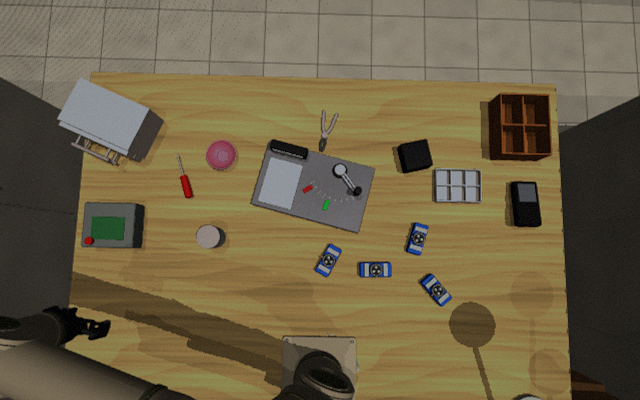

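View pics/scene0.png

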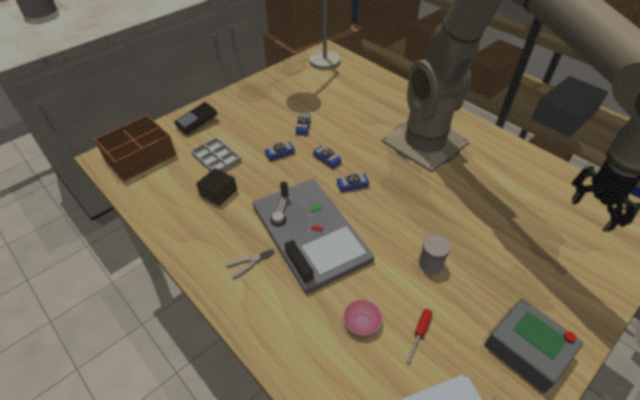

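The top view shows four blue holders at about (328,260), (376,270), (418,238) and (436,290). The station is at (313,188), with the red tab at (308,188), the green tab at (326,205) and the knob near (355,190). Next I'll measure all of these.

```bash
cat > m.py <<'E'
from h import *
c=load("top0");im=c["image"];hsv=cv2.cvtColor(im,cv2.COLOR_BGR2HSV)
def blobs(m,z,a0,a1,n):
    k,l,s,ce=cv2.connectedComponentsWithStats(m.astype(np.uint8))
    for i in range(1,k):
        if a0<s[i,4]<a1:
            p=np.argwhere(l==i)[:,::-1]
            r=cv2.minAreaRect(p.astype(np.float32)); w=ray(c,r[0],z)[0]
            bx=ray(c,cv2.boxPoints(r),z)[:,:2]
            print(n,ce[i].round(1),s[i,4],"w",ray(c,ce[i],z)[0].round(3),"rect",w.round(3),"d",np.hypot(*w[:2]).round(3),(bx.round(3)).tolist())
H,S,V=cv2.split(hsv)
m=((H>100)&(H<130)&(S>120)&(V>50)).astype(np.uint8)
m=cv2.morphologyEx(m,cv2.MORPH_CLOSE,np.ones((9,9)))
blobs(m,.026,100,2000,"blue")
blobs((H>45)&(H<75)&(S>120)&(V>80),.036,10,200,"green")
blobs(((H<6)|(H>174))&(S>150)&(V>80),.036,10,200,"red")
sub=np.zeros_like(V);sub[140:235,245:380]=1
blobs((V>150)&(S<60)&(sub>0),.034,500,5000,"bed")
for w in ((V>150)&(S<60)&(sub>0),): 
    blobs(w,.04,50,500,"white")
E
python3 m.py
python3 - <<'E'
from h import *
c=load("top0");a=cv2.resize(c["image"][130:310,240:460],None,fx=3.4,fy=3.2,interpolation=cv2.INTER_CUBIC)
cv2.imwrite("pics/crop1.png",np.clip(a*1.3,0,255).astype(np.uint8))
E
```

```text
blue [416.5 238.7] 287 w [ 0.428 -0.305  0.026] rect [ 0.429 -0.306  0.026] d 0.527 [[0.388, -0.271], [0.481, -0.299], [0.47, -0.342], [0.376, -0.314]]
blue [332.5 251.3] 147 w [ 0.382 -0.035  0.026] rect [ 0.379 -0.034  0.026] d 0.38 [[0.37, -0.005], [0.408, -0.025], [0.388, -0.063], [0.35, -0.043]]
blue [323.4 268.2] 162 w [ 0.328 -0.007  0.026] rect [ 0.33  -0.008  0.026] d 0.33 [[0.322, 0.021], [0.359, 0.001], [0.339, -0.038], [0.301, -0.018]]
blue [375.  268.9] 350 w [ 0.329 -0.172  0.026] rect [ 0.329 -0.172  0.026] d 0.371 [[0.35, -0.124], [0.352, -0.219], [0.308, -0.219], [0.306, -0.124]]
blue [429.1 282.4] 147 w [ 0.291 -0.344  0.026] rect [ 0.288 -0.348  0.026] d 0.451 [[0.29, -0.316], [0.319, -0.349], [0.286, -0.379], [0.257, -0.346]]
blue [442.5 298.5] 123 w [ 0.241 -0.386  0.026] rect [ 0.246 -0.384  0.026] d 0.456 [[0.247, -0.354], [0.275, -0.388], [0.245, -0.414], [0.217, -0.381]]
green [325.7 204.6] 46 w [ 0.53  -0.01   0.036] rect [ 0.53  -0.01   0.036] d 0.531 [[0.517, 0.002], [0.548, -0.01], [0.544, -0.022], [0.513, -0.011]]
green [101.3 219.6] 14 w [0.466 0.701 0.
[... 260 characters left out ...]
 ] 157 w [0.58  0.441 0.036] rect [0.581 0.441 0.036] d 0.729 [[0.612, 0.464], [0.619, 0.442], [0.55, 0.418], [0.543, 0.44]]
red [307.2 188.5] 38 w [0.581 0.05  0.036] rect [0.582 0.05  0.036] d 0.584 [[0.579, 0.067], [0.594, 0.039], [0.584, 0.034], [0.569, 0.062]]
red [ 87.8 240.3] 51 w [0.4   0.737 0.036] rect [0.4   0.738 0.036] d 0.839 [[0.41, 0.75], [0.411, 0.728], [0.389, 0.726], [0.388, 0.748]]
bed [279.9 182.7] 1423 w [0.598 0.139 0.034] rect [0.599 0.14  0.034] d 0.615 [[0.542, 0.207], [0.682, 0.174], [0.656, 0.071], [0.516, 0.106]]
white [339.8 169.1] 66 w [ 0.646 -0.054  0.04 ] rect [ 0.647 -0.054  0.04 ] d 0.649 [[0.646, -0.035], [0.667, -0.054], [0.647, -0.074], [0.627, -0.054]]
```

View pics/crop1.png

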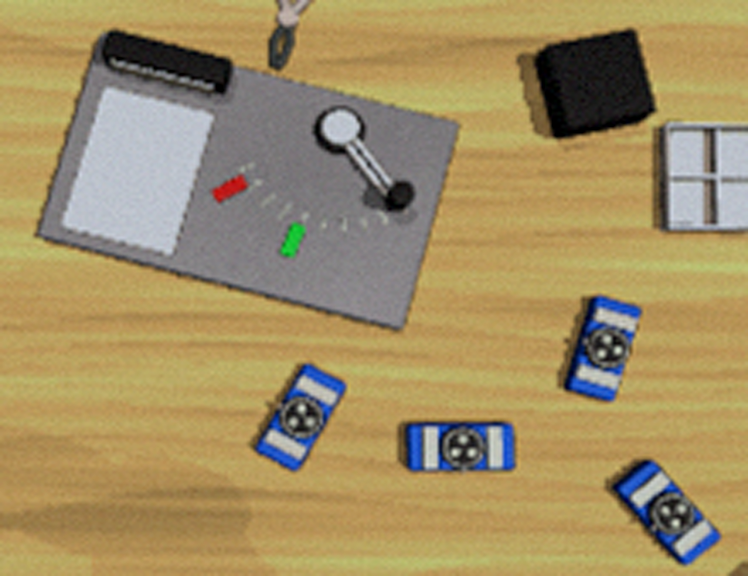

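The crop confirms four identical holders. Their distances from the base are 0.53 m at (418,238), about 0.45 m at (436,290), 0.37 m at (376,270) and 0.35 m at (328,260). I'll take the one at pixel (418,238), world (0.429, -0.306). I'll move above it and look with the wrist camera.

Call:
step_arm:
  moves:
    - [0,277,-391,30,0,0,0]
    - [0,277,-391,30,0,0,0]
    - [0,277,-391,30,0,0,0]
    - [0,277,-391,30,0,0,0]
    - [0,277,-391,30,0,0,0]
    - [0,277,-391,30,0,0,0]
    - [0,277,-391,30,0,0,0]
    - [0,277,-391,30,0,0,0]
    - [0,277,-391,30,0,0,0]
    - [0,277,-391,30,0,0,0]

```text
clock: 1.1
position: [0.4818, 0.1961, 0.2616]
ee_rot: [0.167, 0.986, -0.0, 0.0]
ft_force: [1.0, 0.2, 0.2]
grip_width: 1.001
grasp_force: 0.0
```

Call:
step_arm:
  moves:
    - [0,-51,-506,20,0,0,0]
    - [0,-51,-506,20,0,0,0]
    - [0,-51,-506,20,0,0,0]
    - [0,-51,-506,20,0,0,0]
    - [0,-51,-506,20,0,0,0]
    - [0,-51,-506,20,0,0,0]
    - [0,-51,-506,20,0,0,0]
    - [0,-51,-506,20,0,0,0]
    - [0,-51,-506,20,0,0,0]
    - [0,-51,-506,20,0,0,0]

```text
clock: 2.1
position: [0.4292, -0.2988, 0.2812]
ee_rot: [0.164, 0.986, 0.0, 0.0]
ft_force: [1.2, -0.2, -0.5]
grip_width: 1.0
grasp_force: 0.0
```

Call:
step_arm:
  moves:
    - [0,0,0,0,0,0,0]
    - [0,0,0,0,0,0,0]
    - [0,0,0,0,0,0,0]
    - [0,0,0,0,0,0,0]

```text
clock: 2.5
position: [0.4304, -0.2955, 0.2808]
ee_rot: [0.163, 0.987, 0.0, -0.0]
ft_force: [0.8, 0.1, -0.4]
grip_width: 1.0
grasp_force: 0.0
```

```bash
python3 - <<'E'
from h import *
c=grab("wrist","w1");print(c["C"],c["Rcw"].tolist(),manip.get_obs()["joint_pos"])
E
```

```text
[ 0.35702937 -0.27065492  0.42276085] [[0.32208332878917567, 0.903561906785647, 0.2825565605714494], [0.9467108887262249, -0.3071172902093596, -0.0970436150483856], [-0.0009069086409112502, 0.2987555031465421, -0.9543292549515454]] [-0.26547333  0.07586198  0.83487884  1.6898695  -0.05769382  1.40124863
  1.82006439]
```

View pics/w1.png

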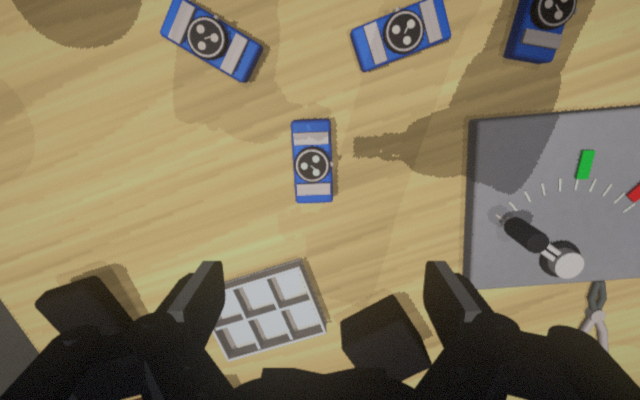

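The wrist view has the target holder at (312,162), the green tab at (585,164), the knob near (512,222) and the hub at (562,262). I'll measure the holder here.

```bash
cat > hold.py <<'E'
from h import *
import sys
def holder(c,z,near):
    im=c["image"];H,S,V=cv2.split(cv2.cvtColor(im,cv2.COLOR_BGR2HSV))
    m=((H>100)&(H<130)&(S>110)&(V>60)).astype(np.uint8)
    g=np.zeros_like(m);u,v=map(int,proj(c,near)[0]);g[max(v-75,0):v+75,max(u-75,0):u+75]=1
    m=cv2.morphologyEx(m*g,cv2.MORPH_OPEN,np.ones((2,2)))
    p=np.argwhere(m)[:,::-1]
    w=ray(c,p,z)[:,:2].astype(np.float32)
    r=cv2.minAreaRect(w*1000);b=cv2.boxPoints(r)
    e=[b[1]-b[0],b[2]-b[1]];l=max(e,key=np.linalg.norm)
    ya=np.arctan2(l[1],l[0]);ya=(ya+np.pi/2)%np.pi-np.pi/2
    return np.array(r[0])/1000,r[1],ya,r
if __name__=="__main__":
    c=load("w1")
    for z in(.026,.018):print(holder(c,z,[.429,-.306,.03]))
    # watch dial centre
    im=c["image"]
    G=cv2.cvtColor(im,cv2.COLOR_BGR2GRAY)
    u,v=map(int,proj(c,[.429,-.306,.03])[0]);m=np.zeros_like(G);m[v-40:v+40,u-25:u+25]=1
    p=np.argwhere((G<70)&(m>0))[:,::-1];print(u,v,len(p),ray(c,np.median(p,0),.038),ray(c,(p.max(0)+p.min(0))/2.,.038))
E
python3 hold.py
```

```text
(array([ 0.42884631, -0.3086532 ]), (43.71161651611328, 97.32394409179688), np.float32(-0.28700078), ((428.8463134765625, -308.6531982421875), (43.71161651611328, 97.32394409179688), 73.5560531616211))
(array([ 0.43029431, -0.30941934]), (44.5930061340332, 99.28633880615234), np.float32(-0.28700244), ((430.2943115234375, -309.4193420410156), (44.5930061340332, 99.28633880615234), 73.55598449707031))
315 163 235 [[ 0.42777516 -0.30311729  0.038     ]] [[ 0.4162097 -0.3050867  0.038    ]]
```

```bash
python3 - <<'E'
from h import *
o=manip.get_obs();print(o["position"],o["ee_rot"],o["joint_velocities"].round(3),o["clock"])
E
```

```text
[ 0.43038772 -0.29567411  0.28091475] [1.63493948e-01 9.86544275e-01 3.47703388e-04 2.60257548e-05] [ 0.001 -0.001  0.005 -0.003  0.001  0.002  0.002] 2.55
```

Call:
step_arm:
  moves:
    - [0,0,-10,-100,0,0,0.04]
    - [0,0,-10,-100,0,0,0.04]
    - [0,0,-10,-150,0,0,0.04]
    - [0,0,-10,-150,0,0,0.04]
    - [0,0,-10,-150,0,0,0.04]

```text
clock: 3.05
position: [0.4301, -0.3067, 0.1319]
ee_rot: [0.145, 0.989, -0.0, -0.0]
ft_force: [0.1, -0.6, 1.1]
grip_width: 0.998
grasp_force: 0.0
```

```bash
python3 - <<'E'
from hold import *
c=grab("wrist","w2");print(holder(c,.026,[.429,-.308,.03]),proj(c,[.429,-.308,.03]),proj(c,[.43,-.307,.0]))
print(manip.get_obs()["position"])
E
```

```text
(array([ 0.4277753 , -0.30854047]), (43.90679931640625, 96.97359466552734), np.float32(-0.28885913), ((427.7752990722656, -308.54046630859375), (43.90679931640625, 96.97359466552734), 73.44957733154297)) [[322.02721018 199.80080618]] [[323.75965648 189.72957356]]
[ 0.43100646 -0.30728067  0.13324864]
```

Call:
step_arm:
  moves:
    - [0,-3,-1,-50,0,0,0]
    - [0,-3,-1,-90,0,0,0]
    - [0,-3,-1,-115,0,0,0]
    - [0,-3,-1,-125,0,0,0]
    - [0,-3,-1,-128,0,0,0]
    - [0,-3,-1,-128,0,0,0]
  grip_force: 60

```text
clock: 3.7
position: [0.4284, -0.3085, 0.0048]
ee_rot: [0.145, 0.989, -0.0, 0.001]
ft_force: [0.6, -0.3, 0.4]
grip_width: 1.001
grasp_force: 0.0
```

Call:
step_arm:
  moves:
    - [0.3,0,0,-1,0,0,0]
    - [0.4,0,0,-1,0,0,0]
    - [0.6,0,0,-1,0,0,0]
    - [0.8,0,0,-1,0,0,0]
    - [0.8,0,0,-1,0,0,0]
    - [0.8,0,0,-1,0,0,0]
    - [0.8,0,0,-1,0,0,0]
    - [0.8,0,0,-1,0,0,0]

```text
clock: 4.5
position: [0.4276, -0.3082, 0.0031]
ee_rot: [0.145, 0.989, 0.0, 0.001]
ft_force: [-2.0, 1.7, 9.3]
grip_width: 0.528
grasp_force: 61.6
```

Call:
step_arm:
  moves:
    - [0.8,0,0,20,0,0,0]
    - [0.8,0,0,50,0,0,0]
    - [0.8,0,0,90,0,0,0]
    - [0.8,0,0,140,0,0,0]
    - [0.8,0,0,180,0,0,0]
    - [0.8,0,0,220,0,0,0]
    - [0.8,0,0,240,0,0,0]
    - [0.8,0,0,240,0,0,0]
    - [0.8,0,0,240,0,0,0]

```text
clock: 5.4
position: [0.4267, -0.3077, 0.2416]
ee_rot: [0.145, 0.989, 0.0, 0.0]
ft_force: [0.9, -0.1, -1.7]
grip_width: 0.523
grasp_force: 62.3
```

```bash
python3 - <<'E'
from hold import *
c=grab("wrist","w3");o=manip.get_obs();print(o["position"],o["ft_force"],o["grasp_force"],o["grip_width"],o["ee_rot"])
# station features in all views
H,S,V=cv2.split(cv2.cvtColor(c["image"],cv2.COLOR_BGR2HSV))
for n,m in(("g",(H>45)&(H<75)&(S>120)&(V>60)),("r",((H<6)|(H>174))&(S>150)&(V>60))):
    k,l,s,ce=cv2.connectedComponentsWithStats(m.astype(np.uint8))
    for i in range(1,k):
        if s[i,4]>60: print(n,ce[i],s[i],ray(c,ce[i],.036))
E
```

```text
[ 0.42641121 -0.30752177  0.24091934] [ 0.83715748  0.42362815 -2.76998283] 62.30233311653137 0.5281713333143507 [ 1.44860220e-01  9.89451844e-01  3.66567500e-04 -6.56215317e-04]
g [621.18930958 182.11358575] [610 167  24  32 449] [[ 0.52775084 -0.01377019  0.036     ]]
```

View pics/w3.png

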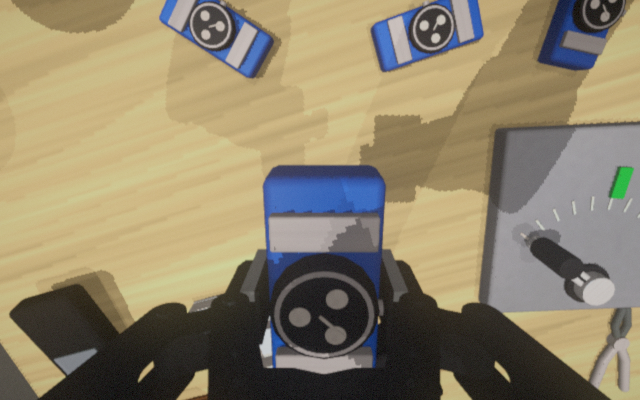

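The holder is held square between the pads. The green tab is at (621,182), and I'll go over the station to measure it.

Call:
step_arm:
  moves:
    - [0.8,254,320,20,0,0,0]
    - [0.8,254,320,20,0,0,0]
    - [0.8,254,320,20,0,0,0]
    - [0.8,254,320,20,0,0,0]
    - [0.8,254,320,20,0,0,0]
    - [0.8,254,320,20,0,0,0]
    - [0.8,254,320,20,0,0,0]
    - [0.8,254,320,20,0,0,0]
    - [0.8,254,320,20,0,0,0]
    - [0.8,254,320,20,0,0,0]

```text
clock: 6.45
position: [0.681, 0.0143, 0.2589]
ee_rot: [0.143, 0.99, -0.001, -0.002]
ft_force: [-0.1, -0.9, -2.1]
grip_width: 0.526
grasp_force: 62.2
```

Call:
step_arm:
  moves:
    - [0.8,0,0,0,0,0,0]
    - [0.8,0,0,0,0,0,0]
    - [0.8,0,0,0,0,0,0]

```text
clock: 6.75
position: [0.6803, 0.0105, 0.2622]
ee_rot: [0.146, 0.989, 0.0, 0.0]
ft_force: [-0.1, -0.5, -0.9]
grip_width: 0.522
grasp_force: 62.2
```

```bash
python3 - <<'E'
from h import *
c=grab("wrist","w4");o=manip.get_obs();print(o["position"],o["joint_pos"])
E
```

```text
[0.6804655  0.01079576 0.26232673] [-0.51894373  0.50157675  0.66021451  1.2755689  -0.30154544  1.46207915
  1.39068006]
```

View pics/w4.png

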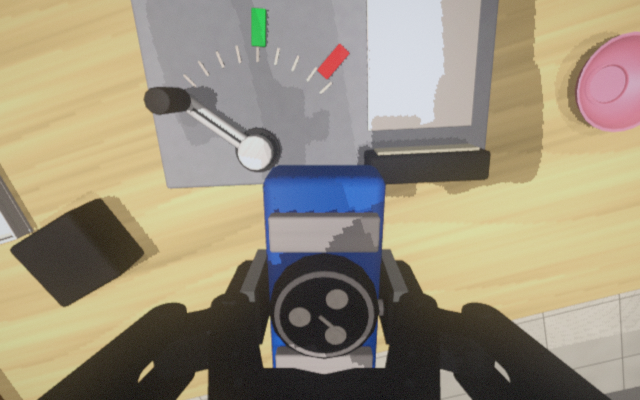

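The wrist view shows green at (259,27), red at (333,62), the hub at (257,150), the knob top near (160,100) and the bed's front-edge corners near (368,131) and (472,125).

```bash
cat > st.py <<'E'
from h import *
from scipy.optimize import least_squares
def tabs(c,box=None):
    H,S,V=cv2.split(cv2.cvtColor(c["image"],cv2.COLOR_BGR2HSV));out={}
    for n,m,nr in(("g",(H>45)&(H<75)&(S>120)&(V>60),[.53,-.01]),("r",((H<6)|(H>174))&(S>150)&(V>60),[.581,.05])):
        k,l,s,ce=cv2.connectedComponentsWithStats(m.astype(np.uint8))
        for i in range(1,k):
            p=np.argwhere(l==i)[:,::-1];w=ray(c,p,.036)[:,:2]
            if s[i,4]>20 and np.hypot(*(w.mean(0)-nr))<.03:
                r=cv2.minAreaRect((w*1000).astype(np.float32))
                d=np.linalg.svd(w-w.mean(0))[2][0]
                out[n]=(w.mean(0),np.array(r[0])/1000,r[1],d)
    return out
if __name__=="__main__":
  for n in("top0","scene0","w4"):
    c=load(n);t=tabs(c);print(n)
    for k,v in t.items():print(k,v)
    g,r=t["g"][0],t["r"][0]
    f=lambda p:[np.hypot(*(p-g))-.121,np.hypot(*(p-r))-.121]
    P=least_squares(f,[.645,-.054]).x;print("pivot",P,"green dir",np.arctan2(*(g-P)[::-1]),"red",np.arctan2(*(r-P)[::-1]),"g axis",np.arctan2(*(-t["g"][3])[::-1]))
  c=load("w4");H,S,V=cv2.split(cv2.cvtColor(c["image"],cv2.COLOR_BGR2HSV))
  e=np.gradient(cv2.GaussianBlur(V,(3,3),0).astype(float),axis=1)
  def col(v,u0,u1,sg): return u0+np.argmax(sg*e[v,u0:u1])
  L=[(col(v,355,380,1),v) for v in range(5,120,8)];Rr=[(col(v,460,485,-1),v) for v in range(5,120,8)]
  for q in(L,Rr):
    w=ray(c,q,.034)[:,:2];w0=np.median(w,0);d=cv2.fitLine((w*1000).astype(np.float32),cv2.DIST_HUBER,0,.01,.01).ravel()
    print("edge",d, "yaw",np.arctan(d[1]/d[0]))
  ey=np.gradient(cv2.GaussianBlur(V,(3,3),0).astype(float),axis=0)
  B=[(u,115+np.argmax(-ey[115:142,u])) for u in range(375,465,6)]
  d=cv2.fitLine((ray(c,B,.034)[:,:2]*1000).astype(np.float32),cv2.DIST_HUBER,0,.01,.01).ravel();print("front",B[::5],d,"yaw",np.arctan(-d[0]/d[1]))
  print("knob",ray(c,[160,100],.097),"hub",[ray(c,[257,150],z) for z in(.047,.06)])
  a=c["image"][80:190,130:320];cv2.imwrite("pics/k.png",cv2.resize(a,None,fx=4,fy=4))
E
python3 st.py
```

```text
top0
g (array([ 0.53042252, -0.01022339]), array([ 0.53049646, -0.01022053]), (13.722517013549805, 32.98621368408203), array([-0.92083144,  0.38996084]))
r (array([0.58131111, 0.05037969]), array([0.58154553, 0.05042739]), (11.649374008178711, 31.74110984802246), array([ 0.51582859, -0.85669182]))
pivot [ 0.64343624 -0.05345416] green dir 2.7762396250837202 red 2.1099744392271536 g axis -0.4005890638277398
scene0
g (array([ 0.53088309, -0.01002392]), array([ 0.53139752, -0.01040722]), (10.704253196716309, 25.693103790283203), array([ 0.91314694, -0.40763056]))
r (array([0.58166323, 0.05067521]), array([0.58148944, 0.05111869]), (8.95785140991211, 25.855546951293945), array([-0.48177033,  0.87629752]))
pivot [ 0.64397647 -0.05304586] green dir 2.7780867779320766 red 2.1117869935224993 g axis 2.7217349089910283
w4
g (array([ 0.53023782, -0.01110962]), array([ 0.53043622, -0.0110615 ]), (12.808881759643555, 33.41657257080078), array([ 0.94225704, -0.33489055]))
r (array([0.58076489, 0.04938976]), array([0.5810235 , 0.04928465]), (12.87042236328125, 32.0264892578125), array([-0.51726068,  0.8558279 ]))
pivot [ 0.64330783 -0.05419296] green dir 2.7775438120550864 red 2.1140030655691584 g axis 2.800103585932432
edge [ 9.7096395e-01 -2.3922578e-01  5.8987457e+02  8.3049171e+01] yaw -0.2415684
edge [ 9.6999872e-01 -2.4310991e-01  6.1638708e+02  1.8851378e+02] yaw -0.24557066
front [(375, np.int64(130)), (405, np.int64(128)), (435, np.int64(127))] [2.3691037e-01 9.7153151e-01 6.6869989e+02 1.1360309e+02] yaw -0.23918445
knob [[ 0.57188197 -0.10461598  0.097     ]] hub [array([[ 0.64159854, -0.05117972,  0.047     ]]), array([[ 0.64030686, -0.04812196,  0.06      ]])]
```

View pics/k.png

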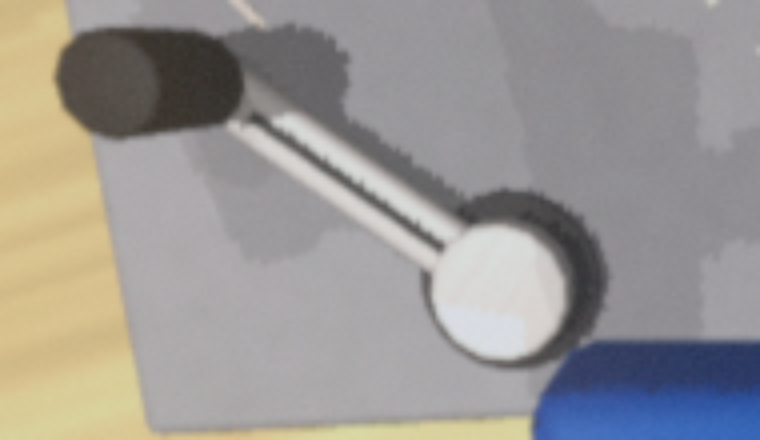

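Call:
step_arm:
  moves:
    - [0.8,-82,127,0,0,0,0.05]
    - [0.8,-82,127,0,0,0,0.05]
    - [0.8,-82,127,0,0,0,0.05]
    - [0.8,-82,127,0,0,0,0.05]
    - [0.8,-82,127,-50,0,0,0.05]
    - [0.8,-82,127,-100,0,0,0.05]
    - [0.8,-82,127,-140,0,0,0.05]
    - [0.8,-82,127,-180,0,0,0.05]
    - [0.8,-82,127,-190,0,0,0.05]
    - [0.8,-82,127,-190,0,0,0.05]

```text
clock: 7.8
position: [0.5982, 0.1385, 0.0714]
ee_rot: [0.12, 0.993, -0.001, -0.001]
ft_force: [0.3, -0.1, -0.2]
grip_width: 0.524
grasp_force: 62.0
```

```bash
python3 - <<'E'
from h import *
o=manip.get_obs();q=o["ee_rot"];print(o["position"],o["ft_force"],R.from_quat(q).as_matrix()[:,1:].round(4).tolist(),"yaw",2*np.arctan2(q[1],q[0])-np.pi)
grab("top","t1")
E
```

```text
[0.59822538 0.13847193 0.07141585] [ 0.34810445 -0.05765316 -0.22174837] [[0.239, -0.002], [0.971, -0.0008], [-0.0013, -1.0]] yaw -0.24133061070065498
```

Call:
step_arm:
  moves:
    - [0.8,0,0,-15,0,0,0]
    - [0.8,0,0,-25,0,0,0]
    - [0.8,0,0,-30,0,0,0]
    - [0.8,0,0,-31,0,0,0]
    - [0.8,0,0,-32,0,0,0]
    - [0.8,0,0,-32,0,0,0]

```text
clock: 8.45
position: [0.5991, 0.1391, 0.0402]
ee_rot: [0.12, 0.993, 0.0, 0.0]
ft_force: [-0.6, -0.0, -1.5]
grip_width: 0.524
grasp_force: 62.2
```

Call:
step_arm:
  moves:
    - [0.8,0,0,-1,0,0,0]
    - [0.8,0,0,-1.5,0,0,0]
    - [0.8,0,0,-2,0,0,0]
    - [0.8,0,0,-2,0,0,0]

```text
clock: 8.85
position: [0.5989, 0.139, 0.038]
ee_rot: [0.12, 0.993, 0.0, 0.0]
ft_force: [0.8, 0.1, -1.3]
grip_width: 0.527
grasp_force: 62.2
```

Call:
step_arm:
  moves:
    - [0.8,-1,-1,-0.5,0,0,0]
    - [0.8,-1,-1,-1,0,0,0]
    - [0.8,-1,-1,-1.5,0,0,0]
    - [0.8,-1,-1,-1.5,0,0,0]

```text
clock: 9.25
position: [0.5977, 0.1378, 0.0371]
ee_rot: [0.12, 0.993, 0.0, -0.0]
ft_force: [-4.3, -1.1, 6.7]
grip_width: 0.525
grasp_force: 63.3
```

Call:
step_arm:
  moves:
    - [0.4,0,0,0,0,0,0]
    - [0.25,0,0,0,0,0,0]
    - [0.1,0,0,0,0,0,0]
    - [0.1,0,0,0,0,0,0]
    - [0.1,0,0,0,0,0,0]
    - [0.1,0,0,0,0,0,0]
  grip_force: 20

```text
clock: 9.85
position: [0.5979, 0.1381, 0.0365]
ee_rot: [0.12, 0.993, 0.0, -0.0]
ft_force: [-0.2, -0.1, -0.7]
grip_width: 0.9
grasp_force: 0.0
```

Call:
step_arm:
  moves:
    - [0.1,0,0,10,0,0,0]
    - [0.1,0,0,30,0,0,0]
    - [0.1,0,0,60,0,0,0]
    - [0.1,0,0,100,0,0,0]
    - [0.1,0,0,150,0,0,0]
    - [0.1,60,-20,190,0,0,0]
    - [0.1,100,-50,190,0,0,0]
    - [0.1,120,-80,190,0,0,0]
    - [0.1,120,-80,190,0,0,0]

```text
clock: 10.75
position: [0.7201, 0.0508, 0.227]
ee_rot: [0.124, 0.992, -0.002, 0.001]
ft_force: [0.1, -0.4, 0.2]
grip_width: 0.901
grasp_force: 0.0
```

Call:
step_arm:
  moves:
    - [0.1,0,0,0,0,0,0]
    - [0.1,0,0,0,0,0,0]

```text
clock: 10.95
position: [0.7175, 0.0591, 0.2267]
ee_rot: [0.12, 0.993, 0.0, -0.0]
ft_force: [-0.0, -0.3, 0.1]
grip_width: 0.903
grasp_force: 0.0
```

```bash
python3 - <<'E'
from hold import *
c=grab("wrist","w5");print(holder(c,.06,[.598,.138,.06]),proj(c,[.598,.138,.06]))
print(manip.get_obs()["position"])
E
```

```text
(array([0.61672876, 0.13232954]), (45.07765579223633, 64.40099334716797), np.float32(-0.23987007), ((616.728759765625, 132.3295440673828), (45.07765579223633, 64.40099334716797), 76.25645446777344)) [[383.7024673   17.64141446]]
[0.71732636 0.05982346 0.22676532]
```

View pics/w5.png

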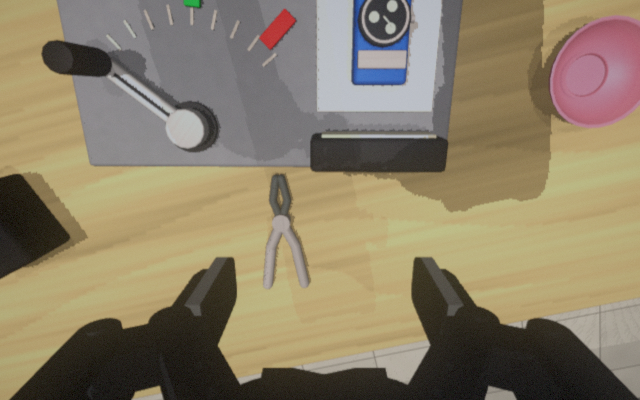

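The holder sits flat, lengthwise and centred on the bed. Compared with the intended pose it is off by less than 2 mm, and its yaw is -0.240. Next is the lever: I'll hover over the knob with the fingers turned tangential to its arc.

Call:
step_arm:
  moves:
    - [0.1,-145,-168,-20,0,0,0.9]
    - [0.1,-145,-168,-20,0,0,0.9]
    - [0.1,-145,-168,-20,0,0,0.9]
    - [0.1,-145,-168,-20,0,0,0.9]
    - [0.1,-145,-168,-20,0,0,0.9]
    - [0.1,-145,-168,-20,0,0,0.9]
    - [0.1,-145,-168,-20,0,0,0.9]
    - [0.1,-145,-168,-20,0,0,0.9]
    - [0.1,-145,-168,-20,0,0,0.9]
    - [0.1,-145,-168,-20,0,0,0.9]

```text
clock: 12.0
position: [0.5731, -0.1091, 0.2064]
ee_rot: [-0.323, 0.946, 0.0, -0.0]
ft_force: [0.1, 0.2, 0.1]
grip_width: 0.898
grasp_force: 0.0
```

Call:
step_arm:
  moves:
    - [0.1,0,0,-50,0,0,0]
    - [0.1,0,0,-60,0,0,0]
    - [0.1,0,0,-60,0,0,0]

```text
clock: 12.3
position: [0.5717, -0.1095, 0.145]
ee_rot: [-0.323, 0.946, 0.001, -0.002]
ft_force: [0.1, -0.1, 1.2]
grip_width: 0.899
grasp_force: 0.0
```

```bash
python3 - <<'E'
from h import *
o=manip.get_obs();q=o["ee_rot"];print(o["position"],"yaw",2*np.arctan2(q[1],q[0])-np.pi,o["joint_pos"])
c=load("w4");print("knob",ray(c,[157,100.5],.097))
c=load("w5");print("knob",ray(c,[56,57],.097))
grab("scene","s2")
E
```

```text
[ 0.571665   -0.10953577  0.14496684] yaw 0.6587349892288858 [-0.33815616  0.32954275  0.54416517  1.70960413 -0.18294831  1.15787764
  2.48619535]
knob [[ 0.57151528 -0.10727024  0.097     ]]
knob [[ 0.57165814 -0.10823249  0.097     ]]
```

Call:
step_arm:
  moves:
    - [0.1,0.5,1.5,-30,0,0,0]
    - [0.1,0.5,1.5,-55,0,0,0]
    - [0.1,0.5,1.5,-75,0,0,0]
    - [0.1,0.5,1.5,-80,0,0,0]
    - [0.1,0.5,1.5,-80,0,0,0]
  grip_force: 30

```text
clock: 12.85
position: [0.574, -0.1086, 0.0675]
ee_rot: [-0.324, 0.946, -0.0, 0.0]
ft_force: [0.6, -0.4, 0.1]
grip_width: 0.9
grasp_force: 0.0
```

Call:
step_arm:
  moves:
    - [0.5,0,0,0,0,0,0]
    - [0.6,0,0,0,0,0,0]
    - [0.7,0,0,0,0,0,0]
    - [0.9,0,0,0,0,0,0]
    - [0.9,0,0,0,0,0,0]
    - [0.9,0,0,0,0,0,0]

```text
clock: 13.45
position: [0.5737, -0.1084, 0.0672]
ee_rot: [-0.324, 0.946, 0.0, 0.0]
ft_force: [-2.2, 0.9, 6.0]
grip_width: 0.27
grasp_force: 29.1
```

```bash
python3 - <<'E'
from h import *
o=manip.get_obs();p=o["position"];print(p,o["ft_force"],o["joint_pos"][6])
P=np.array([.6435,-.0537]);a=np.arctan2(*(p[:2]-P)[::-1])%(2*np.pi);print("r",np.hypot(*(p[:2]-P)),"ang",a,"q",np.pi+.9-.2417-a)
for f in np.linspace(0,1,13)[1:]:
    b=a+f*(2.777-a); t=P+.09*np.array([np.cos(b),np.sin(b)])
    print(f.round(3),((t-p[:2])*1000).round(1),round(b-a,3))
E
```

```text
[ 0.57368596 -0.10843504  0.06723675] [-2.16929027  0.93164636  6.00935096] 2.5234857626255875
r 0.08871260020470895 ang 3.806508426846211 q -0.006615773256417157
0.083 [-5.5  5.5] -0.086
0.167 [-9.5 12.1] -0.172
0.25 [-12.8  19.1] -0.257
0.333 [-15.6  26.3] -0.343
0.417 [-17.7  33.7] -0.429
0.5 [-19.2  41.3] -0.515
0.583 [-20.   48.9] -0.601
0.667 [-20.2  56.7] -0.686
0.75 [-19.7  64.4] -0.772
0.833 [-18.5  72. ] -0.858
0.917 [-16.7  79.5] -0.944
1.0 [-14.3  86.8] -1.03
```

Call:
step_arm:
  moves:
    - [0.9,-4.7,6.1,0,0,0,-0.086]
    - [0.9,-8.6,12.6,0,0,0,-0.172]
    - [0.9,-11.9,19.5,0,0,0,-0.257]
    - [0.9,-14.7,26.6,0,0,0,-0.343]
    - [0.9,-16.7,33.9,0,0,0,-0.429]
    - [0.9,-18.2,41.4,0,0,0,-0.515]
    - [0.9,-19,49,0,0,0,-0.601]
    - [0.9,-19.2,56.6,0,0,0,-0.686]
    - [0.9,-18.7,64.2,0,0,0,-0.772]
    - [0.9,-18.7,64.2,0,0,0,-0.772]

```text
clock: 14.45
position: [0.5558, -0.0431, 0.0673]
ee_rot: [0.056, 0.998, 0.0, 0.001]
ft_force: [2.6, 1.4, 4.3]
grip_width: 0.268
grasp_force: 30.1
```

Call:
step_arm:
  moves:
    - [0.9,1.2,7.6,0,0,0,-0.086]
    - [0.9,3,14.8,0,0,0,-0.172]
    - [0.9,5.4,22,0,0,0,-0.258]
    - [0.9,5.4,22,0,0,0,-0.258]
    - [0.9,5.4,22,0,0,0,-0.258]

```text
clock: 14.95
position: [0.561, -0.0219, 0.0673]
ee_rot: [0.182, 0.983, 0.0, 0.001]
ft_force: [2.2, 1.5, 5.9]
grip_width: 0.271
grasp_force: 30.2
```

```bash
cat > q.py <<'E'
from h import *
o=manip.get_obs();p=o["position"];q=o["ee_rot"]
P=np.array([.6435,-.0537]);a=np.arctan2(*(p[:2]-P)[::-1])%(2*np.pi);print(p,o["ft_force"],"r",np.hypot(*(p[:2]-P)),"ang",a,"target",((P+.089*np.array([np.cos(2.777),np.sin(2.777)])-p[:2])*1000).round(1),"tooly",2*np.arctan2(q[1],q[0])-np.pi/2)
E
python3 q.py
```

```text
[ 0.56104178 -0.0219451   0.06725473] [2.17292308 1.50629885 5.9445207 ] r 0.08836137091668506 ang 2.7739942271609555 target [-0.7 -0. ] tooly 1.2039494230683463
```

Call:
step_arm:
  moves:
    - [0.6,0,0,0,0,0,0]
    - [0.4,0,0,0,0,0,0]
    - [0.2,0,0,0,0,0,0]
    - [0.2,0,0,0,0,0,0]
    - [0.2,0,0,30,0,0,0]
    - [0.2,0,0,70,0,0,0]
    - [0.2,0,0,110,0,0,0]
    - [0.2,0,0,160,0,0,0]
    - [0.2,50,0,200,0,0,0]
    - [0.2,100,0,200,0,0,0]

```text
clock: 15.95
position: [0.6506, -0.022, 0.2711]
ee_rot: [0.183, 0.983, 0.002, 0.004]
ft_force: [1.4, 0.7, 2.1]
grip_width: 0.796
grasp_force: 0.0
```

Call:
step_arm:
  moves:
    - [0.2,50,20,10,0,0,0]
    - [0.2,90,20,10,0,0,0]
    - [0.2,90,20,10,0,0,0]
    - [0.2,90,20,10,0,0,0]

```text
clock: 16.35
position: [0.7388, -0.003, 0.2727]
ee_rot: [0.184, 0.983, -0.001, -0.001]
ft_force: [-0.1, -0.3, 0.7]
grip_width: 0.799
grasp_force: 0.0
```

```bash
python3 - <<'E'
from h import *
from st import tabs
c=grab("wrist","w6");t=tabs(c);print(t.get("g"))
P=[.6435,-.0537,.047]
print("expected knob top",proj(c,[.5594,-.0215,.097]),"pivot",proj(c,P))
cv2.imwrite("pics/w6c.png",cv2.resize(c["image"][0:240,60:460],None,fx=2,fy=2))
E
```

```text
None
expected knob top [[223.89195765 -14.84617288]] pivot [[245.5776945   99.20034616]]
```

View pics/w6c.png

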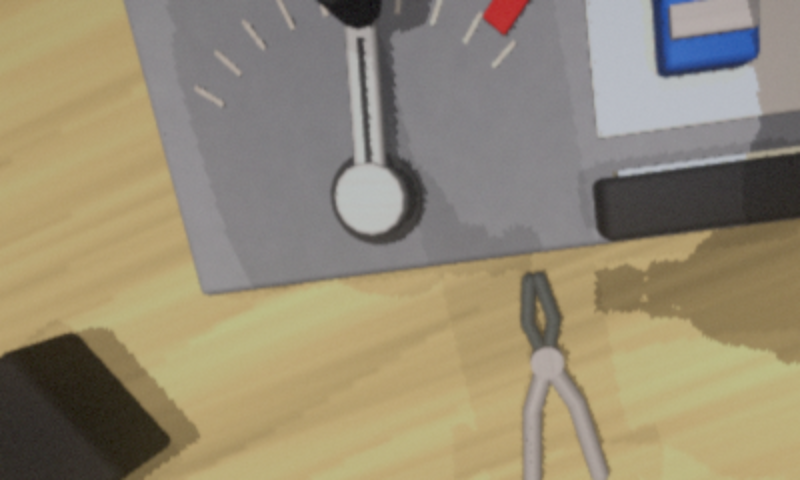

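The lever now points roughly at the tabs, but green is out of frame at the top. I'll back up for a precise check.

Call:
step_arm:
  moves:
    - [0.2,-45,10,20,0,0,0]
    - [0.2,-90,20,40,0,0,0]
    - [0.2,-140,30,40,0,0,0]
    - [0.2,-140,30,40,0,0,0]
    - [0.2,-140,30,40,0,0,0]

```text
clock: 16.9
position: [0.5969, 0.0283, 0.3163]
ee_rot: [0.184, 0.983, 0.002, 0.0]
ft_force: [-0.2, 0.3, 0.0]
grip_width: 0.798
grasp_force: 0.0
```

```bash
python3 - <<'E'
from h import *
from st import tabs
c=grab("wrist","w7");t=tabs(c);print(t)
P=[.6435,-.0537,.047]
print("expected knob top",proj(c,[.5594,-.0215,.097]),"pivot",proj(c,P),"green",proj(c,[.5305,-.0104,.036]),c["C"])
u,v=map(int,proj(c,[.59,-.035,.05])[0]);x0=max(u-120,0);y0=max(v-100,0);print(x0,y0)
cv2.imwrite("pics/w7c.png",cv2.resize(c["image"][y0:y0+180,x0:x0+240],None,fx=3.2,fy=3.2,interpolation=cv2.INTER_CUBIC))
E
```

```text
{'g': (array([ 0.52957962, -0.01116548]), array([ 0.52988031, -0.01121886]), (13.819457054138184, 32.87746047973633), array([ 0.93989894, -0.34145274])), 'r': (array([0.5802534 , 0.04955849]), array([0.58026794, 0.04948009]), (12.716432571411133, 32.07045364379883), array([-0.513066  ,  0.85834916]))}
expected knob top [[266.56255166 151.55407845]] pivot [[276.40414615 215.30059405]] green [[273.13152916 117.40611414]] [0.52431748 0.05553864 0.45821348]
152 72
```

View pics/w7c.png

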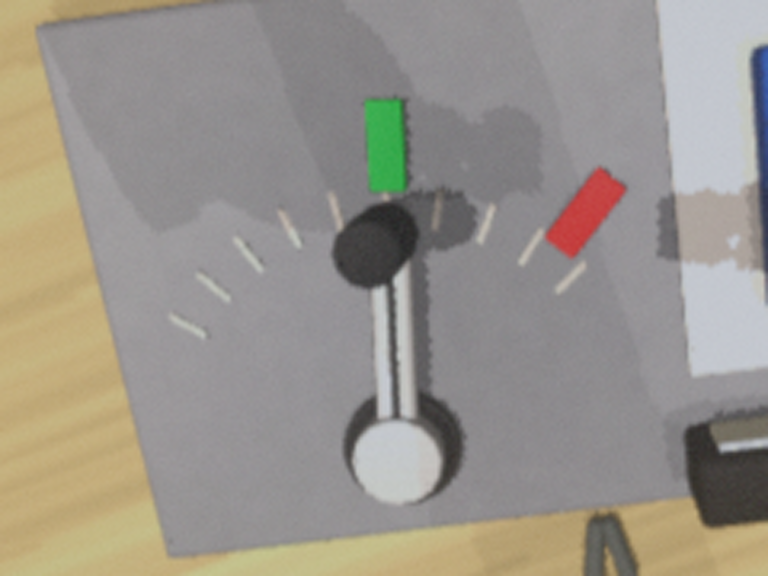

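The crop shows the lever pointing up at green: the knob top is at crop (368,250), the green tab at (386,145), and the arm's mid-line runs from (397,415) to about (391,290). I'll turn that into angles.

```bash
python3 - <<'E'
from st import *
c=load("w7");t=tabs(c);g,r=t["g"][0],t["r"][0]
P=least_squares(lambda p:[np.hypot(*(p-g))-.121,np.hypot(*(p-r))-.121],[.645,-.054]).x
f=lambda x,y,z:ray(c,[152+x/3.2,72+y/3.2],z)[0,:2]
an=lambda d:np.arctan2(d[1],d[0])
k=f(368,250,.097);print("P",P,"knob",k,np.hypot(*(k-P)),"ang knob",an(k-P),"green",an(g-P))
print("arm dir",an(f(391,290,.047)-f(397.5,415,.047)), "tab long", an(-t["g"][3]) )
# arm sides by gradient
G=cv2.cvtColor(c["image"],cv2.COLOR_BGR2GRAY);up=cv2.resize(G[72:252,152:392],None,fx=3.2,fy=3.2,interpolation=cv2.INTER_CUBIC)
e=np.gradient(cv2.GaussianBlur(up,(0,0),2).astype(float),axis=1);m=[]
for y in range(300,400,8):
    a=360+np.argmax(e[y,360:390]);b=400+np.argmin(e[y,400:430]);m.append(f((a+b)/2,y,.047))
m=np.array(m);d=np.linalg.svd(m-m.mean(0))[2][0];d*=-np.sign(d[0]);print("arm edges dir",an(d),"mid-from-pivot",an(m.mean(0)-P))
E
```

```text
P [ 0.64271675 -0.05407225] knob [ 0.55817952 -0.02045206] 0.09097724991773946 ang knob 2.7630733556558638 green 2.7791049603168494
arm dir 2.7808691657369793 tab long 2.7931305530201582
arm edges dir 2.7769056460177817 mid-from-pivot 2.759128911960395
```

```bash
python3 - <<'E'
from h import *
o=manip.get_obs();print(o["ft_force"],o["clock"]);print(manip.hand_in())
E
```

```text
[ 0.03318846  0.29891228 -0.29900234] 16.95
the job is handed in; nothing more can be done
None
```

I handed the job in at 17 s: the farthest holder lies flat and lengthwise at the bed's centre (within about 2 mm, dial up), and the dimmer lever points at the green tab to within about 1°. I didn't take a final overall picture to recheck the other things on the counter.

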